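# Seat the sample vials in the sampler block by touch

### The arm

A 6-joint arm with a two-finger parallel gripper is mounted at the origin on the work surface. World frame = base frame: x ahead of the robot, y to its left, z up, the work surface at z = 0. Lengths are in m, angles in degrees, forces in N, time in s.
With the tool pointing down it reaches from about 0.4 to 0.825 m from the base axis. Payload 7 kg.
Tool frame: the origin (TCP) lies midway between the tips of the shut fingers; the grasp point (between the pads) lies 19 mm behind it (ctrl.hold_point_z is the distance from the TCP to the grasp point, in m); z points along the fingers, y is the line along which they close (so a half turn about z gives the same grasp; the last joint's range is limited). The gripper opens to 88 mm and grips with 3 to 60 N. Pads are 19 mm wide; open, the fingers measure 130 mm over their backs; the gripper's body (78 mm by 193 mm) begins 47 mm behind the grasp point.
Start: joints at [93.398, 20.546, 0.682, 0, -70.136, -16.507], TCP at [0.153, 0.657, 0.227] pointing down, gripper open.
Joint ranges: [-176.03, 176.03], [-82.01, 121.73], [-58.28, 71.71], [-173.87, 95.51], [-174.79, -0.11], [-173.66, 173.66]. Speed limits (degrees/s): [136.94, 136.94, 172.46, 180, 180, 180].

### API

Orientations are given as [roll, pitch, yaw] about the fixed x, y, z axes, in that order (R = Rz(yaw) Ry(pitch) Rx(roll)).
In Python, from plant import ctrl gives the robot as it stands.
- The arm moves only by the tool apply_moves, never from a script. Its argument "deltas" is a list of rows, each an object with "fingers": the finger opening in mm, from 0 to 87.6; "delta_pos": the shift along the tool's x, y, z in mm, a list of three; "angular": the turn, a rotation vector about the tool's x, y, z in degrees, a list of three. A call has 1 to 10 rows; each row is the pose to reach, as a shift and turn from the pose commanded when the call began, along the tool's axes at that moment; what a row does not reach only later rows make up. A row lasts 1/10 s, in which the tool goes at most 50 mm and 8.59 degrees, less where a joint would pass 70% of its speed; a pose out of reach is approached as far as the arm can. A call with a gripper value outside its range is refused whole. The fingers move at their own pace and stop on an object; the grip force is fixed at half the most. Time passes only in rows, so rows that repeat a pose let the fingers close. It gives the time, the measured TCP pose, the force, the opening and the grip force at its end, in the units of the state.
- ctrl.get_obs(): the state, without advancing time (a new reading comes with each control period).
- ctrl.snapshot(name): name is "scene" or "side" or "wrist"; returns the picture (420x560x3 uint8, red, green, blue); there is no depth.
- ctrl.camera_params(name): a dict with "fx", "fy", "cx", "cy" (pixels), "dist_coeffs" ([k1, k2, p1, p2, k3] as OpenCV has them; the pictures are not rectified), "cam_to_world" (4x4, takes a point from camera to world coordinates); the wrist camera has in their place "mount" (4x4, takes a point from camera to tool coordinates, whose origin is the TCP and whose axes are the flange's). Camera axes: x right, y up, looking along -z (the intrinsics and any distortion apply to the point x, -y, -z); pixel columns grow to the right and rows downward; lengths in m; the calibration is good to about 2 mm. A picture is of the moment at which its call begins: read the wrist's pose just before it. camera_params takes no time and is no camera call.
- ctrl.close_job(): hands the job in; it is judged then, once.
The state is a dict: "clock": time; "joint_pos": joint angles; "qvel": joint speeds; "tau": joint torques, N m; "tool_pos": TCP position; "orientation": TCP orientation; "force": force on the tool from outside, world axes, zero at the start; "moment": the same for the moment, N m; "opening": finger opening in m; "gripper_force": force on a finger pad.
Only numpy, scipy, OpenCV 4.12 (cv2) and the standard library are available. Lean on these libraries where they do the work, as an engineer would, in place of code of your own. Each camera call takes 0.05 s, during which the arm holds its last target. There are 200 camera calls.

### The job

Three sample vials stand proud in the metal sampler block: press each one down lightly with a fingertip on its cap until its collar sits on the block, first the shortest, then the middle one, and the tallest last. Only touch them: do not pull up or lift any vial, do not press hard, and leave the black-knobbed plug in the fourth well and everything else on the bench where it is.

Things in the scene. Friction and masses are not known exactly. Their poses are not given: they have to be found in the camera images.
- block: aluminium sampler block, fixed to the bench, 66 x 256 x 45 mm (x, y, z), origin at the centre of its underside at table height, z up, long side along its y. Four wells of 27 mm diameter lie along its y axis at y = -93, -31, 31 and 93 mm; three hold the vials, one a plug. A vial slides straight down against a steady friction of about 4 N and stays where it is left; the seat is rigid.
- short_vial: shortest sample vial: clear glass, 25 mm across, white cap, loose, upright in any one of the wells, 56 mm tall, 50 g. Origin: centre of its underside, z up along it. A white collar 36 mm across and 5 mm thick starts 31 mm above the origin. At the start the origin is 24 mm above the table (collar 10 mm clear of the block), seated 14 mm (collar on the block).
- middle_vial: middle-sized sample vial: clear glass, 25 mm across, white cap, loose, upright in any one of the wells, 76 mm tall, 50 g. Origin: centre of its underside, z up along it. A white collar 36 mm across and 5 mm thick starts 31 mm above the origin. At the start the origin is 24 mm above the table (collar 10 mm clear of the block), seated 14 mm (collar on the block).
- tall_vial: tallest sample vial: clear glass, 25 mm across, white cap, loose, upright in any one of the wells, 96 mm tall, 50 g. Origin: centre of its underside, z up along it. A white collar 36 mm across and 5 mm thick starts 31 mm above the origin. At the start the origin is 24 mm above the table (collar 10 mm clear of the block), seated 14 mm (collar on the block).
- short_vial_top (a point): centre of the flat top, 28 mm across, of the shortest vial's cap (80 mm above the table at the start, 70 mm when seated)
- middle_vial_top (a point): centre of the flat top, 28 mm across, of the middle vial's cap (100 mm above the table at the start, 90 mm when seated)
- tall_vial_top (a point): centre of the flat top, 28 mm across, of the tallest vial's cap (120 mm above the table at the start, 110 mm when seated)
- plug: steel blanking plug with a black ball knob (20 mm), loose, already seated in the remaining well; origin at the centre of its underside, 25 mm above the table; its knob's top is 56 mm above the origin. To be left alone.
- beaker: small glass beaker, 48 mm across the rim, 55 mm tall, standing on the robot's side of the block; a bystander. Origin at the centre of its underside.
- spatula: steel broad-bladed spatula 150 mm long, lying on the bench on the far side of the block; a bystander. Origin near its middle, on its underside.
- tube_rack: yellow rack full of capped tubes, 116 x 168 mm, 98 mm tall, to the robot's left; a bystander. Origin at the centre of its underside.
- steel_rack: steel rack full of capped tubes, 90 x 168 mm, 98 mm tall, to the robot's right; a bystander. Origin at the centre of its underside.
- flask: conical glass flask, 76 mm across the foot, 108 mm tall, far left; a bystander. Origin at the centre of its underside.
- reagent: white reagent bottle with red cap, 80 mm across, 190 mm tall, near right; a bystander. Origin at the centre of its underside.
- dish: white ceramic dish, 90 mm across, 22 mm tall, near left; a bystander. Origin at the centre of its underside.
Not all that is in view belongs to the job. Leave any purple look-alike of the short_vial alone.

How it is judged (in metres and radians):
On the way, in this order (a step that is already met when the one before it is completed fails the run):
1. the shortest vial is seated (pressed down at least 7.5 of its 10 mm) while the middle and the tallest still stand proud (down by less than 3.5 mm) (z of short_vial in the frame of block below 0.0165 m and z of each of middle_vial, tall_vial in the frame of block above 0.0205 m), for 0.2 s.
2. the middle vial is seated too while the tallest still stands proud (z of each of short_vial, middle_vial in the frame of block below 0.0165 m and z of tall_vial in the frame of block above 0.0205 m), for 0.2 s.
3. the tallest vial is seated too (z of each of short_vial, middle_vial, tall_vial in the frame of block below 0.0165 m), for 0.2 s.
At the end, for the whole second after the job is handed in: all three vials stand seated in their wells: each collar within 2.5 mm of the block's top (pressed down at least 7.5 of 10 mm), upright within 0.15 rad and at rest (all of step 3 and angle between each of short_vial, middle_vial, tall_vial's own z axis and vertical below 0.15 rad and linear speed of each of short_vial, middle_vial, tall_vial below 0.02 m/s); the robot touches nothing.
It fails at once if a vial is pulled up by more than 5 mm above its starting height (z of any of short_vial, middle_vial, tall_vial in the frame of block above 0.029 m).
It fails at once if a vial is pressed or squeezed with more than 40 N (contact force between any of the arm, the fingers and short_vial above 40 N or contact force between any of the arm, the fingers and middle_vial above 40 N or contact force between any of the arm, the fingers and tall_vial above 40 N).
It fails at once if the plug is lifted or moved by more than 8 mm (distance of plug from where it was at the start of the episode above 0.008 m).
It fails at once if another thing on the bench is moved by more than 20 mm (distance of any of beaker, spatula, tube_rack, steel_rack, flask, reagent, dish from where it was at the start of the episode above 0.02 m).
It also fails if it takes over 42 s, if anything falls off the work surface, if the arm or the gripper's body presses on something with over 40 N, if the wrist force passes 120 N, or if a joint passes its speed limit or range.

## Working session

There is one attempt and no reset: what is moved stays moved. The work goes in short steps, Python scripts to look and compute and a tool call to move; the robot and the scene stay as the last step left them, time stands still between calls to the robot, and variables do not carry over. Pictures are saved under pics/ and viewed, at most 10 in all, crops included, and the job is handed in when it is done.

Besides the shell and the picture viewer there is one more tool, called after ">>>" as name([rows], argument=value, ...), one row to a line, values as JSON. apply_moves: Moves the arm, as the interface text tells. Its arguments: {"type":"object","properties":{"deltas":{"type":"array"}},"required":["deltas"]}

```bash
mkdir -p pics
python3 - <<'E'
from plant import ctrl
import cv2
print(ctrl.get_obs())
for n in("scene","side"):
    p=ctrl.camera_params(n);print(n,p)
    cv2.imwrite(f"pics/{n}0.png",ctrl.snapshot(n)[:,:,::-1])
print(ctrl.camera_params("wrist"))
E
```

```text
{'clock': 0.0, 'joint_pos': array([ 9.33972952e+01,  2.05900827e+01,  6.33782317e-01, -2.18589573e-02,
       -7.01369493e+01, -1.65078988e+01]), 'qvel': array([-0.06512046,  0.05182542,  0.04075042,  0.05303066, -0.05472592,
        0.04824338]), 'tau': array([-7.88643720e-04, -5.82728684e+01,  2.93062609e+01,  6.99710727e+00,
        6.99476586e-03, -1.60083887e-04]), 'tool_pos': array([0.153005  , 0.65691394, 0.22563256]), 'orientation': array([ 1.79904755e+02, -6.79754060e-03, -1.31180418e+01]), 'force': array([-0.57837212,  0.10275502, -0.12453345]), 'moment': array([ 0.00815189,  0.01365207, -0.0249469 ]), 'gripper_force': 0.0, 'opening': 0.08728750761886707}
scene {'fx': 453.525077409109, 'fy': 453.525077409109, 'cx': 291.40223841212884, 'cy': 211.607694476956, 'dist_coeffs': array([-0.14193553,  0.        ,  0.        ,  0.        ,  0.        ]), 'cam_to_world': array([[-0.37554167, -0.71716718,  0.58706021,  1.17850062],
       [ 0.92680406, -0.28947544,  0.23924506,  0.26078303],
       [-0.00163919,  0.63393628,  0.77338355,  0.95099942],
       [ 0.        ,  0.        ,
[... 328 characters left out ...]
2726127,  0.78727656,  0.94545302],
       [ 0.01609079,  0.82773377,  0.56089026,  0.76347962],
       [ 0.        ,  0.        ,  0.        ,  1.        ]])}
{'fx': 370.6314800311521, 'fy': 370.6314800311521, 'cx': 280.9017992192172, 'cy': 203.5761237592155, 'dist_coeffs': array([-0.03805744,  0.        ,  0.        ,  0.        ,  0.        ]), 'mount': array([[-7.28976824e-04,  9.68023814e-01,  2.50857257e-01,
         6.59804930e-02],
       [ 9.99999380e-01,  4.94536791e-04,  9.97591157e-04,
         3.76243504e-04],
       [ 8.41633854e-04,  2.50857829e-01, -9.68023575e-01,
        -1.57262345e-01],
       [ 0.00000000e+00,  0.00000000e+00,  0.00000000e+00,
         1.00000000e+00]])}
```

View pics/scene0.png

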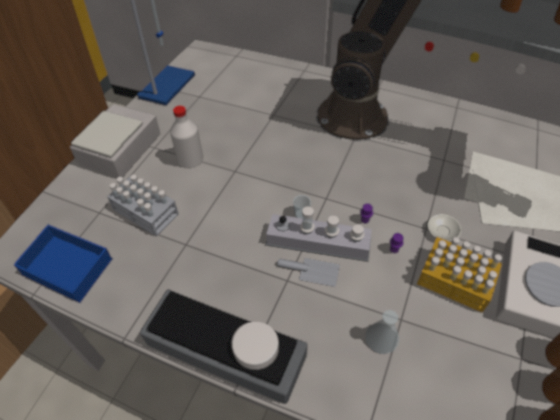

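View pics/side0.png

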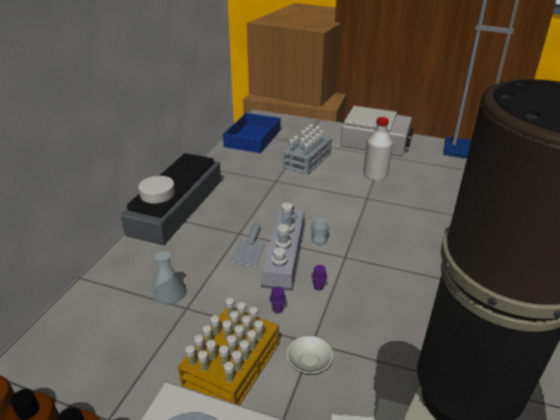

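The scene view shows the plug at (282,220) and three white caps at about (308,213), (333,225) and (358,232). In the side view the caps are at about (288,208), (283,230) and (279,255). I'll enlarge both and cast rays.

```bash
cat > h.py <<'E'
import numpy as np, cv2
from plant import ctrl
from scipy.spatial.transform import Rotation as R
def T(n,obs=None):
    p=ctrl.camera_params(n)
    if n!="wrist": return p,p["cam_to_world"]
    M=np.eye(4);M[:3,:3]=R.from_euler("xyz",obs["orientation"],degrees=True).as_matrix();M[:3,3]=obs["tool_pos"]
    return p,M@p["mount"]
def K(p): return np.array([[p["fx"],0,p["cx"]],[0,p["fy"],p["cy"]],[0,0,1]])
def ray(n,uv,obs=None):
    p,M=T(n,obs)
    q=cv2.undistortPoints(np.array([[uv]],float),K(p),p["dist_coeffs"])[0,0]
    return M[:3,3],M[:3,:3]@np.array([q[0],-q[1],-1])
def plane(n,uv,z,obs=None):
    o,d=ray(n,uv,obs);return o+d*(z-o[2])/d[2]
def proj(n,P,obs=None):
    p,M=T(n,obs);c=(np.asarray(P)-M[:3,3])@M[:3,:3]
    return cv2.projectPoints((c*[1,-1,-1])[None],np.zeros(3),np.zeros(3),K(p),p["dist_coeffs"])[0][0,0]
def cross(n1,u1,n2,u2):
    a,d=ray(n1,u1);b,e=ray(n2,u2)
    s=np.linalg.lstsq(np.stack([d,-e],1),b-a,rcond=None)[0]
    return (a+d*s[0]+b+e*s[1])/2, np.linalg.norm(a+d*s[0]-b-e*s[1])
E
python3 - <<'E'
from h import *
for a,b in (((308,211),(288,207)),((333,221),(283,229)),((358,230),(279,253)),((282,219),(289,204))):
    print(cross("scene",a,"side",b))
a=cv2.imread("pics/scene0.png")[180:270,250:420]; b=cv2.imread("pics/side0.png")[190:320,230:340]
f=lambda i,s:cv2.resize(i,None,fx=s,fy=s,interpolation=cv2.INTER_CUBIC)
a=f(a,3);b=f(b,2.5);c=np.zeros((600,510,3),np.uint8);c[:270]=a;c[275:600,:275]=b
cv2.imwrite("pics/z.png",c)
E
```

```text
(array([0.52524865, 0.03711091, 0.11344487]), np.float64(0.0017695911660945386))
(array([0.5161498 , 0.09869459, 0.09308282]), np.float64(0.0015024965701457213))
(array([0.50385211, 0.16035234, 0.07237602]), np.float64(0.0014310032626167909))
(array([ 0.54399322, -0.02374115,  0.07822909]), np.float64(0.004934617577288661))
```

View pics/z.png

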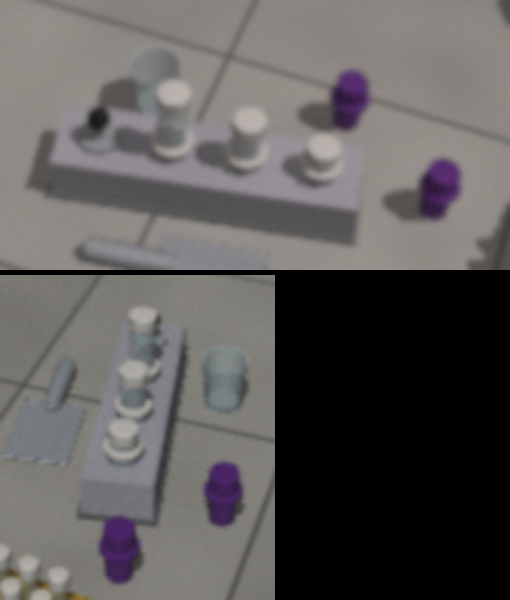

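Along +y the order is plug, tall, middle, short, with the tops near (0.525,0.037), (0.516,0.099) and (0.504,0.160). I'm moving above the short vial with the fingers shut.

>>> apply_moves([
  {"fingers":0,"delta_pos":[15,13,2],"angular":[0,0,0]},
  {"fingers":0,"delta_pos":[45,40,4],"angular":[0,0,0]},
  {"fingers":0,"delta_pos":[80,71,8],"angular":[0,0,0]},
  {"fingers":0,"delta_pos":[116,103,10],"angular":[0,0,0]},
  {"fingers":0,"delta_pos":[152,135,12],"angular":[0,0,0]},
  {"fingers":0,"delta_pos":[188,167,14],"angular":[0,0,0]},
  {"fingers":0,"delta_pos":[224,199,16],"angular":[0,0,0]},
  {"fingers":0,"delta_pos":[260,231,18],"angular":[0,0,0]},
  {"fingers":0,"delta_pos":[296,263,20],"angular":[0,0,0]},
  {"fingers":0,"delta_pos":[332,295,22],"angular":[0,0,0]},
])

```text
clock: 1.1
tool_pos: [0.4101, 0.2929, 0.2045]
orientation: [-180.0, 0.0, -13.1]
force: [1.8, 1.6, 0.4]
opening: 0.013
gripper_force: 0.0
```

>>> apply_moves([
  {"fingers":0,"delta_pos":[36,32,2],"angular":[0,0,0]},
  {"fingers":0,"delta_pos":[70,62,4],"angular":[0,0,0]},
  {"fingers":0,"delta_pos":[98,87,6],"angular":[0,0,0]},
  {"fingers":0,"delta_pos":[115,102,8],"angular":[0,0,0]},
  {"fingers":0,"delta_pos":[123,109,10],"angular":[0,0,0]},
  {"fingers":0,"delta_pos":[123,109,10],"angular":[0,0,0]},
  {"fingers":0,"delta_pos":[123,109,10],"angular":[0,0,0]},
])

```text
clock: 1.8
tool_pos: [0.5043, 0.1609, 0.1943]
orientation: [180.0, 0.0, -13.1]
force: [-0.6, -0.1, 0.0]
opening: 0.0005
gripper_force: 0.0
```

Run:
```python
from h import *
o=ctrl.get_obs();print(o["clock"],o["tool_pos"],o["orientation"],o["opening"],o["force"])
im=ctrl.snapshot("wrist");cv2.imwrite("pics/w1.png",im[:,:,::-1])
for P in ((.525,.037,.12),(.516,.0987,.1),(.504,.16,.08)): print(proj("wrist",P,o))
```

```text
1.8 [0.50431054 0.16093255 0.19434396] [ 1.79985089e+02  2.37799642e-02 -1.31261809e+01] 0.0004729843060791179 [-0.58078272 -0.07609392  0.00149093]
[466.65749377 137.70317191]
[365.15144463 168.56730655]
[282.02740503 197.977315  ]
```

View pics/w1.png

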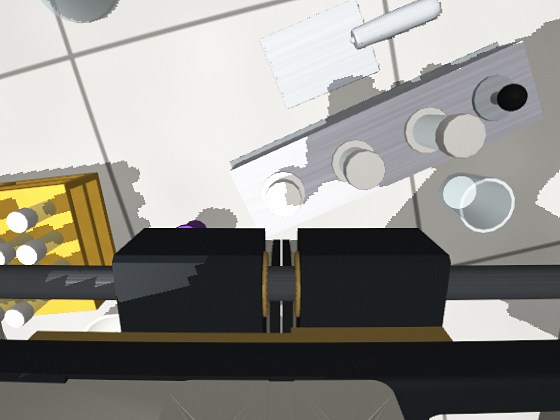

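The wrist view shows the cap tops at about (460,136) tall, (364,169) middle and (286,195) short, within a few pixels of prediction.

Run:
```python
from h import *
o=ctrl.get_obs();t=o["tool_pos"];M=R.from_euler("xyz",o["orientation"],degrees=True).as_matrix()
for n,u,s,z in (("tall",(460.5,136),(308,210.5),.12),("mid",(364,169),(333,219.5),.1),("short",(286,195.5),(358,229),.08)):
    a=plane("wrist",u,z,o);print(n,a,plane("scene",s,z),"tool mm",(a-t)@M*1000)
```

```text
tall [0.52693098 0.04104089 0.12      ] [0.52980375 0.03898012 0.12      ] tool mm [ 49.33988685 112.01224101  74.48665886]
mid [0.51585632 0.09990467 0.1       ] [0.51788808 0.09907333 0.1       ] tool mm [25.23243972 57.1831136  94.49140405]
short [0.50511732 0.15706074 0.08      ] [0.50747905 0.16084758 0.08      ] tool mm [  1.83847009   3.94139714 114.49600893]
```

>>> apply_moves([
  {"fingers":0,"delta_pos":[2,1,15],"angular":[0,0,0]},
  {"fingers":0,"delta_pos":[2,1,40],"angular":[0,0,0]},
  {"fingers":0,"delta_pos":[2,1,70],"angular":[0,0,0]},
  {"fingers":0,"delta_pos":[2,1,92],"angular":[0,0,0]},
  {"fingers":0,"delta_pos":[2,1,104],"angular":[0,0,0]},
  {"fingers":0,"delta_pos":[2,1,108],"angular":[0,0,0]},
  {"fingers":0,"delta_pos":[2,1,108],"angular":[0,0,0]},
  {"fingers":0,"delta_pos":[2,1,108],"angular":[0,0,0]},
])

```text
clock: 2.65
tool_pos: [0.5069, 0.1599, 0.0876]
orientation: [-179.9, -0.1, -13.1]
force: [0.3, -0.7, 1.0]
opening: 0.0004
gripper_force: 0.0
```

Run:
```python
from h import *
o=ctrl.get_obs();print(o["tool_pos"])
a=ctrl.snapshot("scene")[150:280,250:420]; b=ctrl.snapshot("side")[180:320,230:340]
f=lambda i,s:cv2.resize(i,None,fx=s,fy=s,interpolation=cv2.INTER_CUBIC)
a=f(a,2.5);b=f(b,2.5);c=np.zeros((360,710,3),np.uint8);c[:325,:425]=a;c[:350,430:705]=b
cv2.imwrite("pics/z2.png",c[:,:,::-1])
```

```text
[0.50693259 0.15994529 0.08762145]
```

View pics/z2.png

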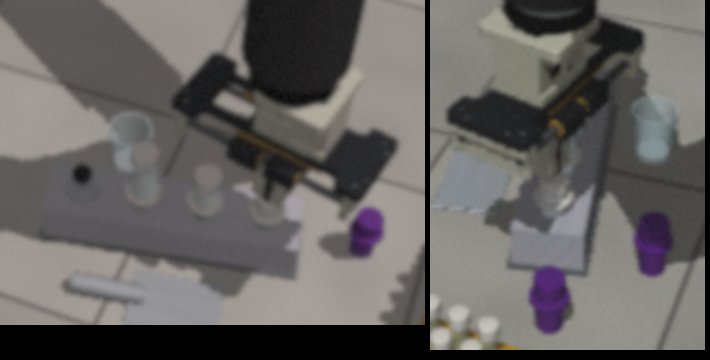

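The shut fingertips are centred over the short cap (about (270,190) in the left crop), clear of the neighbours. I'll probe down gently.

>>> apply_moves([
  {"fingers":0,"delta_pos":[0,0,2],"angular":[0,0,0]},
  {"fingers":0,"delta_pos":[0,0,4],"angular":[0,0,0]},
  {"fingers":0,"delta_pos":[0,0,6],"angular":[0,0,0]},
  {"fingers":0,"delta_pos":[0,0,7],"angular":[0,0,0]},
  {"fingers":0,"delta_pos":[0,0,8],"angular":[0,0,0]},
  {"fingers":0,"delta_pos":[0,0,9],"angular":[0,0,0]},
  {"fingers":0,"delta_pos":[0,0,10],"angular":[0,0,0]},
])

```text
clock: 3.45
tool_pos: [0.5065, 0.1593, 0.0767]
orientation: [-180.0, -0.0, -13.1]
force: [-0.7, 0.3, 3.0]
opening: 0.0004
gripper_force: 1.7
```

>>> apply_moves([
  {"fingers":0,"delta_pos":[0,0,1],"angular":[0,0,0]},
  {"fingers":0,"delta_pos":[0,0,2],"angular":[0,0,0]},
  {"fingers":0,"delta_pos":[0,0,3],"angular":[0,0,0]},
  {"fingers":0,"delta_pos":[0,0,4],"angular":[0,0,0]},
  {"fingers":0,"delta_pos":[0,0,5],"angular":[0,0,0]},
  {"fingers":0,"delta_pos":[0,0,5],"angular":[0,0,0]},
])

```text
clock: 4.05
tool_pos: [0.5063, 0.1593, 0.0714]
orientation: [180.0, 0.0, -13.1]
force: [1.0, -0.4, 2.0]
opening: 0.0003
gripper_force: 0.8
```

>>> apply_moves([
  {"fingers":0,"delta_pos":[0,0,0.5],"angular":[0,0,0]},
  {"fingers":0,"delta_pos":[0,0,0.5],"angular":[0,0,0]},
])

```text
clock: 4.25
tool_pos: [0.5063, 0.1593, 0.071]
orientation: [180.0, 0.0, -13.1]
force: [0.8, -0.5, 2.3]
opening: 0.0005
gripper_force: 1.1
```

>>> apply_moves([
  {"fingers":0,"delta_pos":[0,0,0.5],"angular":[0,0,0]},
  {"fingers":0,"delta_pos":[0,0,0.5],"angular":[0,0,0]},
])

```text
clock: 4.45
tool_pos: [0.5063, 0.1593, 0.0705]
orientation: [-180.0, 0.0, -13.1]
force: [0.2, -0.2, 3.0]
opening: 0.0006
gripper_force: 1.3
```

>>> apply_moves([
  {"fingers":0,"delta_pos":[0,0,-5],"angular":[0,0,0]},
  {"fingers":0,"delta_pos":[0,0,-18],"angular":[0,0,0]},
  {"fingers":0,"delta_pos":[0,0,-40],"angular":[0,0,0]},
  {"fingers":0,"delta_pos":[0,0,-55],"angular":[0,0,0]},
  {"fingers":0,"delta_pos":[8,19,-60],"angular":[0,0,0]},
  {"fingers":0,"delta_pos":[17,40,-60],"angular":[0,0,0]},
  {"fingers":0,"delta_pos":[24,56,-58],"angular":[0,0,0]},
  {"fingers":0,"delta_pos":[24,56,-50],"angular":[0,0,0]},
  {"fingers":0,"delta_pos":[24,56,-42],"angular":[0,0,0]},
  {"fingers":0,"delta_pos":[24,56,-38],"angular":[0,0,0]},
])

```text
clock: 5.45
tool_pos: [0.5164, 0.0995, 0.1074]
orientation: [179.9, 0.1, -13.1]
force: [-0.1, -0.3, -0.8]
opening: 0.0004
gripper_force: 0.0
```

Run:
```python
from h import *
o=ctrl.get_obs();print(o["tool_pos"],o["force"])
w=ctrl.snapshot("wrist")[0:260,200:540]; b=ctrl.snapshot("side")[180:320,230:340]
f=lambda i,s:cv2.resize(i,None,fx=s,fy=s,interpolation=cv2.INTER_CUBIC)
w=f(w,1.4);b=f(b,2.6);c=np.zeros((370,770,3),np.uint8);c[:w.shape[0],:w.shape[1]]=w;c[:b.shape[0],480:480+b.shape[1]]=b
cv2.imwrite("pics/z3.png",c[:,:,::-1])
```

```text
[0.5163676  0.09947059 0.10739681] [-0.0503833  -0.27549521 -0.79477406]
```

View pics/z3.png

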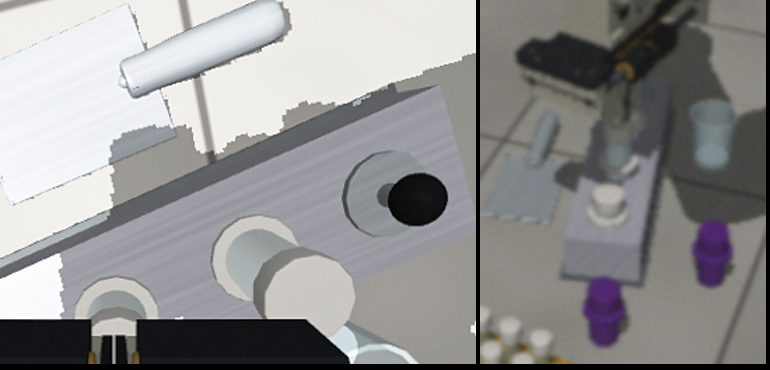

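In the side view the short vial now sits with its collar on the block (crop (607,205)), and the tips are over the middle cap. Next I press the middle vial.

>>> apply_moves([
  {"fingers":0,"delta_pos":[0,0,3],"angular":[0,0,0]},
  {"fingers":0,"delta_pos":[0,0,5],"angular":[0,0,0]},
  {"fingers":0,"delta_pos":[0,0,7],"angular":[0,0,0]},
  {"fingers":0,"delta_pos":[0,0,8],"angular":[0,0,0]},
  {"fingers":0,"delta_pos":[0,0,9],"angular":[0,0,0]},
  {"fingers":0,"delta_pos":[0,0,10],"angular":[0,0,0]},
  {"fingers":0,"delta_pos":[0,0,11],"angular":[0,0,0]},
  {"fingers":0,"delta_pos":[0,0,12],"angular":[0,0,0]},
])

```text
clock: 6.35
tool_pos: [0.5172, 0.0994, 0.0967]
orientation: [-180.0, -0.0, -13.1]
force: [-0.1, -0.3, 3.6]
opening: 0.0006
gripper_force: 1.8
```

>>> apply_moves([
  {"fingers":0,"delta_pos":[0,0,1],"angular":[0,0,0]},
  {"fingers":0,"delta_pos":[0,0,2],"angular":[0,0,0]},
  {"fingers":0,"delta_pos":[0,0,3],"angular":[0,0,0]},
  {"fingers":0,"delta_pos":[0,0,4],"angular":[0,0,0]},
  {"fingers":0,"delta_pos":[0,0,4],"angular":[0,0,0]},
])

```text
clock: 6.85
tool_pos: [0.517, 0.0993, 0.0924]
orientation: [180.0, 0.0, -13.1]
force: [0.5, -0.5, 1.0]
opening: 0.0003
gripper_force: 0.9
```

>>> apply_moves([
  {"fingers":0,"delta_pos":[0,0,0.8],"angular":[0,0,0]},
  {"fingers":0,"delta_pos":[0,0,1.5],"angular":[0,0,0]},
  {"fingers":0,"delta_pos":[0,0,1.8],"angular":[0,0,0]},
  {"fingers":0,"delta_pos":[0,0,1.8],"angular":[0,0,0]},
])

```text
clock: 7.25
tool_pos: [0.517, 0.0993, 0.0907]
orientation: [180.0, 0.0, -13.1]
force: [-0.1, -0.2, 2.9]
opening: 0.0007
gripper_force: 1.3
```

>>> apply_moves([
  {"fingers":0,"delta_pos":[0,0,-5],"angular":[0,0,0]},
  {"fingers":0,"delta_pos":[0,0,-18],"angular":[0,0,0]},
  {"fingers":0,"delta_pos":[0,0,-40],"angular":[0,0,0]},
  {"fingers":0,"delta_pos":[0,0,-55],"angular":[0,0,0]},
  {"fingers":0,"delta_pos":[8,19,-60],"angular":[0,0,0]},
  {"fingers":0,"delta_pos":[17,40,-60],"angular":[0,0,0]},
  {"fingers":0,"delta_pos":[24,56,-58],"angular":[0,0,0]},
  {"fingers":0,"delta_pos":[24,56,-50],"angular":[0,0,0]},
  {"fingers":0,"delta_pos":[24,56,-42],"angular":[0,0,0]},
  {"fingers":0,"delta_pos":[24,56,-38],"angular":[0,0,0]},
])

```text
clock: 8.25
tool_pos: [0.527, 0.0395, 0.1275]
orientation: [180.0, 0.1, -13.1]
force: [-0.4, 0.3, 0.4]
opening: 0.0002
gripper_force: 0.0
```

Run:
```python
from h import *
o=ctrl.get_obs();print(o["tool_pos"],o["force"])
w=ctrl.snapshot("scene")[150:280,250:420]; b=ctrl.snapshot("side")[180:320,230:340]
f=lambda i,s:cv2.resize(i,None,fx=s,fy=s,interpolation=cv2.INTER_CUBIC)
w=f(w,2.7);b=f(b,2.6);c=np.zeros((370,770,3),np.uint8);c[:w.shape[0],:w.shape[1]]=w;c[:b.shape[0],480:480+b.shape[1]]=b
cv2.imwrite("pics/z4.png",c[:,:,::-1])
```

```text
[0.52695157 0.03952354 0.12753427] [-0.40860586  0.31624011  0.39760267]
```

View pics/z4.png

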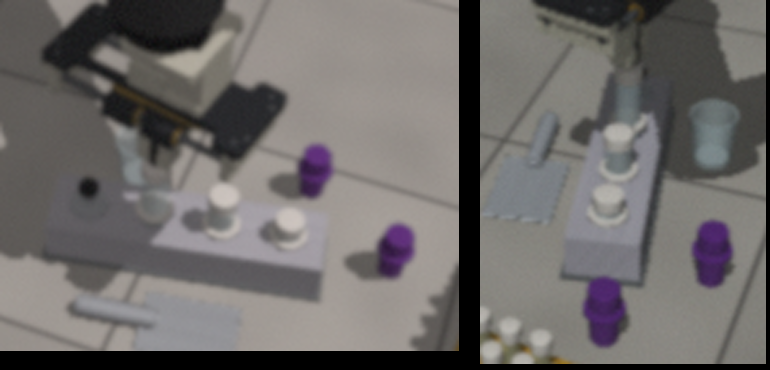

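Both the middle (224,205) and short (290,228) vials look seated and upright, and the tips are over the tall cap at (155,150). Now I press the tall one.

>>> apply_moves([
  {"fingers":0,"delta_pos":[0,0,3],"angular":[0,0,0]},
  {"fingers":0,"delta_pos":[0,0,5],"angular":[0,0,0]},
  {"fingers":0,"delta_pos":[0,0,7],"angular":[0,0,0]},
  {"fingers":0,"delta_pos":[0,0,8],"angular":[0,0,0]},
  {"fingers":0,"delta_pos":[0,0,9],"angular":[0,0,0]},
  {"fingers":0,"delta_pos":[0,0,10],"angular":[0,0,0]},
  {"fingers":0,"delta_pos":[0,0,11],"angular":[0,0,0]},
  {"fingers":0,"delta_pos":[0,0,12],"angular":[0,0,0]},
])

```text
clock: 9.15
tool_pos: [0.5279, 0.0394, 0.117]
orientation: [-180.0, -0.0, -13.1]
force: [-0.2, 0.4, 3.6]
opening: 0.0009
gripper_force: 1.7
```

>>> apply_moves([
  {"fingers":0,"delta_pos":[0,0,1],"angular":[0,0,0]},
  {"fingers":0,"delta_pos":[0,0,2],"angular":[0,0,0]},
  {"fingers":0,"delta_pos":[0,0,3],"angular":[0,0,0]},
  {"fingers":0,"delta_pos":[0,0,4],"angular":[0,0,0]},
  {"fingers":0,"delta_pos":[0,0,4],"angular":[0,0,0]},
])

```text
clock: 9.65
tool_pos: [0.5276, 0.0393, 0.1126]
orientation: [180.0, 0.0, -13.1]
force: [0.1, 0.1, 2.3]
opening: 0.0006
gripper_force: 0.9
```

>>> apply_moves([
  {"fingers":0,"delta_pos":[0,0,0.8],"angular":[0,0,0]},
  {"fingers":0,"delta_pos":[0,0,1.5],"angular":[0,0,0]},
  {"fingers":0,"delta_pos":[0,0,2],"angular":[0,0,0]},
  {"fingers":0,"delta_pos":[0,0,2],"angular":[0,0,0]},
  {"fingers":0,"delta_pos":[0,0,2],"angular":[0,0,0]},
])

```text
clock: 10.15
tool_pos: [0.5276, 0.0393, 0.1107]
orientation: [180.0, 0.0, -13.1]
force: [-0.1, -0.1, 2.7]
opening: 0.0003
gripper_force: 1.1
```

>>> apply_moves([
  {"fingers":0,"delta_pos":[0,0,-4],"angular":[0,0,0]},
  {"fingers":0,"delta_pos":[0,0,-15],"angular":[0,0,0]},
  {"fingers":0,"delta_pos":[0,0,-40],"angular":[0,0,0]},
  {"fingers":0,"delta_pos":[0,0,-70],"angular":[0,0,0]},
  {"fingers":0,"delta_pos":[0,0,-90],"angular":[0,0,0]},
  {"fingers":0,"delta_pos":[-20,0,-100],"angular":[0,0,0]},
  {"fingers":0,"delta_pos":[-50,0,-100],"angular":[0,0,0]},
  {"fingers":0,"delta_pos":[-70,0,-100],"angular":[0,0,0]},
  {"fingers":0,"delta_pos":[-80,0,-100],"angular":[0,0,0]},
  {"fingers":0,"delta_pos":[-80,0,-100],"angular":[0,0,0]},
])

```text
clock: 11.15
tool_pos: [0.4491, 0.0577, 0.2117]
orientation: [-179.9, -0.1, -13.0]
force: [-0.1, 0.1, 0.7]
opening: 0.0002
gripper_force: 0.0
```

Run:
```python
from h import *
o=ctrl.get_obs();print(o["clock"],o["tool_pos"],o["force"])
w=ctrl.snapshot("wrist")[0:260,:]; b=ctrl.snapshot("side")[180:300,240:330]
f=lambda i,s:cv2.resize(i,None,fx=s,fy=s,interpolation=cv2.INTER_CUBIC)
b=f(b,2.6);c=np.zeros((330,800,3),np.uint8);c[:w.shape[0],:w.shape[1]]=w;c[:b.shape[0],562:562+b.shape[1]]=b
cv2.imwrite("pics/z5.png",c[:,:,::-1])
```

```text
11.15 [0.4491472  0.05768587 0.21168609] [-0.05177135  0.08976542  0.67413971]
```

View pics/z5.png

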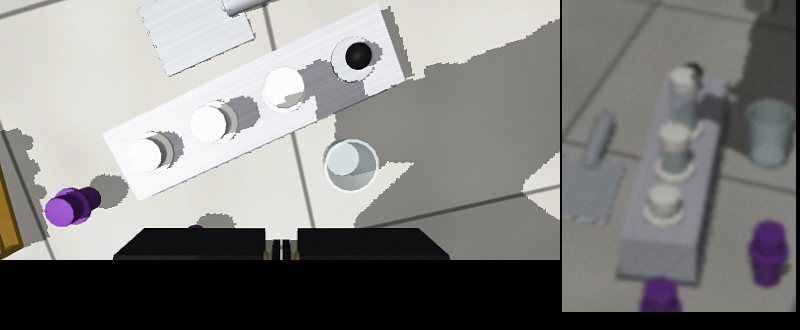

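All three collars sit on the block and the vials stand upright: caps at (147,155), (208,124) and (284,89) in the wrist view. The plug and beaker haven't moved, and the arm is clear, so I'm handing the job in.

```bash
python3 -c "
from plant import ctrl
print(ctrl.close_job())"
```

```text
the job is handed in; nothing more can be done
None
```

I pressed the short, middle and tall vials down in that order, each by about 9.3–9.5 mm of its 10 mm going by the tool height, with force readings under 4 N, and handed the job in at about 11 s; no verdict was returned.

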